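# Shim the rocking magnetic stirrer

## Task

The magnetic stirrer has lost the rubber pad of its front-left foot, so it rocks when that corner is leaned on. With the fingertips only, gripping and lifting nothing, push the orange wedge thin end first under the bare foot until it is snug and bears that foot, the stirrer still standing level; then press down firmly, with about 10 N, on the stirrer's top at that corner to check that it no longer rocks, and let go. Leave the wedge in place, and do not shift the stirrer or disturb the things standing round it.

Things in the scene. Friction and masses are not known exactly. Their poses are not given: they have to be found in the camera images.
- stirrer: magnetic stirrer, loose, 2.4 kg: pale-grey housing 185 (x) x 160 (y) x 74 mm high, white ceramic top 150 mm square (x = -66 to +84 mm), sloping front panel with knob facing -x, to the robot. Origin on the worktop under its centre, y to its left, z up. Domed grey rubber feet 24 mm wide at (-70,-60), (70,60), (70,-60) mm. Housing's underside 16 mm up, its front edge at x = -95 mm
- stirrer_bare_foot (a point): underside centre of the front-left foot, at (-70,60,7) mm of the stirrer: pad lost, a bare steel boss 18 mm wide, 7 mm above the worktop. The stirrer stands level on its other three feet; unshimmed, some 5 N straight down on this corner (10 N or more through a stiff fingertip, whose friction holds it back) rocks it 7 mm down. Axes as the stirrer's
- stirrer_corner (a point): point on the white top by the bare foot, 14 mm in from the top's front edge and 17 mm in from its left edge, 74 mm above the worktop: the place to press; axes as the stirrer's
- wedge: orange ribbed plastic wedge, loose, 70 g, 100 (x) x 40 (y) mm. Origin on the worktop under its middle, +x to the thin end, z up. 1.5 mm thick at the thin end (x = +50 mm), rising 0.14 mm per mm to 14 mm at x = -38 mm; a heel block 12 mm long, 20 mm high ends it at x = -50 mm. Friction keeps it where it is left
- wedge_heel (a point): centre of the wedge's flat upright rear face (40 mm wide, 20 mm high), 10 mm above the worktop: the place to push; axes as the wedge's
- wedge_snug (a point): point on the wedge's centre line, 20 mm from its origin towards the thin end: when the slope just meets the boss, the bare foot's centre stands about over this point. The wedge slides with under 1 N; once snug, the push needed rises steeply past 5 and 10 N; over about 20 N the stirrer starts to shift
- timer: dark grey bench timer standing on edge, 36 x 58 x 66 mm, in front of the stirrer at its right; origin under its centre; bystander
- reagent_white: white reagent bottle with a blue cap, 48 mm across, 93 mm high, standing left of the stirrer; origin under its centre; bystander
- label_tape: roll of yellow label tape lying flat, 62 mm across, 19 mm high; origin under its centre; bystander
- marker_red: red marker pen lying, 132 mm long (its y), 13 mm high; origin under its centre; bystander
- forceps: steel forceps lying, 122 mm long (its y), 8 mm high; origin under its centre; bystander
- spatula: thin steel spatula lying, 155 mm long (its y), 4 mm high; origin under its centre; bystander
Things that resemble listed ones, but are neither listed nor needed, are in the scene too. There is more than one size of the stirrer; the one meant has the size given above.

How it is judged:
On the way, in this order (a step that is already met when the one before it is completed fails the run):
1. the wedge's slope is up against the bare foot, the stirrer level (x of stirrer_bare_foot in the frame of wedge between 0.004 and 0.027 m and y of stirrer_bare_foot in the frame of wedge between -0.017 and 0.017 m and angle between stirrer's own z axis and vertical below 0.012 rad), for 0.2 s.
2. the stirrer's top is pressed down at the shimmed corner and does not rock (all of step 1 and contact force between the fingers and stirrer above 6 N and contact force between wedge and stirrer above 2 N and horizontal distance between the grasp point and stirrer_corner below 0.045 m and height (world z) of the grasp point above 0.06 m), for 0.2 s.
At the end, for the whole second after the job is handed in: The wedge lies under the bare foot and bears it (over 0.3 N), the foot's centre 4 to 27 mm ahead of the wedge's middle and within 17 mm of its centre line; the wedge lies flat; the stirrer is level within 0.012 rad (about 1.7 mm at a foot), within 15 mm of where it stood, and both are at rest (all of step 1 and contact force between wedge and stirrer above 0.3 N and angle between wedge's own z axis and vertical below 0.03 rad and distance of stirrer from where it was at the start of the episode below 0.015 m and linear speed of each of stirrer, wedge below 0.005 m/s); the robot touches nothing.
It fails at once if the wedge is lifted or tipped up (height (world z) of wedge above 0.01 m or angle between wedge's own z axis and vertical above 0.25 rad).
It fails at once if the stirrer is lifted or shoved away (height (world z) of stirrer above 0.012 m or distance of stirrer from where it was at the start of the episode above 0.025 m).
It fails at once if a bystander is moved more than 15 mm (distance of any of timer, reagent_white, label_tape, marker_red, forceps, spatula from where it was at the start of the episode above 0.015 m).
It also fails if it takes over 45 s, if anything falls off the work surface, if the arm or the gripper's body presses on something with over 40 N, if the wrist force passes 120 N, or if a joint passes its speed limit or range.

## Robot

A 6-joint arm with a two-finger parallel gripper is mounted at the origin on a cart in front of the work surface, level with it; the furniture and walls round the work are solid. World frame = base frame: x ahead of the robot, y to its left, z up, the work surface at z = 0. Lengths are in m, angles in rad, forces in N, time in s.
With the tool pointing down it reaches from about 0.425 to 0.95 m from the base axis. Payload 3.5 kg.
Tool frame: the origin (TCP) lies at the very end of the fingers, on their centre line; the grasp point (between the pads) lies 19 mm behind it (grip_depth is the distance from the TCP to the grasp point, in m); x points along the fingers, y is the direction in which the jaws open and shut, and the axes are right-handed (so a half turn about x gives the same grasp; the last joint's range is limited). The gripper opens to 85 mm and grips with 20 to 120 N. Pads are 22 mm wide; open, the fingers measure 114 mm over their backs; the gripper's body (76 mm by 85 mm) begins 54 mm behind the grasp point. The pads swing forward as they close: fully open they stand 13 mm farther back than shut.
Start: joints at [1.106, 0.286, 1.577, -0, 1.279, -0.15], TCP at [0.209, 0.642, 0.231] pointing down, gripper open.
Joint ranges: [-2.77, 2.77], [-0.9, 2.22], [0.21, 2.48], [-1.53, 4.67], [0.24, 2.81], [-2.84, 2.84]. Speed limits (rad/s): [2.79, 2.79, 3.14, 3.14, 3.14, 3.14].

## Interface

Orientations are given as a unit quaternion [w, x, y, z].
In Python, from bench import * gives the robot as it stands. The module is installed in compiled form; this text tells all that it offers.
- The arm moves only by the tool move_arm, never from a script. Its argument "rows" is a list that holds one entry, the list of rows, each a list of 6 numbers: the shift along the world's x, y, z in m, then the turn, a rotation vector about the world's x, y, z in degrees. In form: [[[x, y, z, wx, wy, wz], ...]]. A call has 1 to 8 rows; each row is the pose to reach, as a shift and turn from the pose measured when the call began; what a row does not reach only later rows make up. A row lasts 1/8 s, in which the tool goes at most 62.5 mm and 10.7 degrees, less where a joint would pass 70% of its speed; a pose out of reach is approached as far as the arm can. A call with a gripper value outside its range is refused whole. "gripper" is the opening, from 0 (shut) to 1 (fully open), set as the call begins (left out, the last holds). The fingers move at their own pace and stop on an object; "squeeze" is the grip in N (left out, the last holds). Time passes only in rows, so rows that repeat a pose let the fingers close. It gives the time, the measured TCP pose, the force and the opening at its end, in the units of the state.
- state(): the state, without advancing time (a new reading comes with each control period).
- read_camera(name): name is "side" or "top"; returns a dict with "image" (420x560x3 uint8, red, green, blue), "fovy" (degrees; the focal length in pixels is half the picture's height over the tangent of half this angle, whatever the lens; pixels are square), "cx", "cy" (the principal point, pixels), "view" (4x4, takes a point from world to camera coordinates). Camera axes: x right, y up, looking along -z (the intrinsics and any distortion apply to the point x, -y, -z); pixel columns grow to the right and rows downward; lengths in m; the calibration is good to about 2 mm. A picture is of the moment at which its call begins. There is no depth.
- close_job(): hands the job in, once; it reports no verdict.
The state is a dict: "t": time; "qpos": joint angles; "joint_velocities": joint speeds; "joint_efforts": joint torques, N m; "tool_pos": TCP position; "ee_rot": TCP orientation; "wrist_force": force on the tool from outside, world axes, zero at the start; "moment": the same for the moment, N m; "gripper_width": finger opening in m.
Only numpy, scipy, OpenCV 4.12 (cv2) and the standard library are available. Lean on these libraries where they do the work, as an engineer would, in place of code of your own. Each camera call takes 0.05 s, during which the arm holds its last target.

## Working session

There is one attempt and no reset: what is moved stays moved. The work goes in short steps, Python scripts to look and compute and a tool call to move; the robot and the scene stay as the last step left them, time stands still between calls to the robot, and variables do not carry over. Pictures are saved under pics/ and viewed, and the job is handed in when it is done.

Besides the shell and the picture viewer there is one more tool, called after "Emit:" as name(argument=value, ...) on one line, values as JSON. move_arm: Moves the arm, as the interface text tells. Its arguments: {"type":"object","properties":{"rows":{"type":"array","items":{"type":"array","items":{"type":"array","items":{"type":"number"}}}},"gripper":{"type":"number"},"squeeze":{"type":"number"}},"required":["rows"]}

```bash
mkdir -p pics
cat > h.py <<'E'
from bench import *
import numpy as np, cv2
def cam(n):
    c=read_camera(n); return c
def K(c):
    f=c["image"].shape[0]/2/np.tan(np.radians(c["fovy"])/2)
    return f
def ray(c,u,v):
    f=K(c);V=np.array(c["view"]);R=V[:3,:3];t=V[:3,3]
    d=np.array([(u-c["cx"])/f,-(v-c["cy"])/f,-1.]);return -R.T@t,R.T@d
def onz(c,u,v,z):
    o,d=ray(c,u,v);return o+d*(z-o[2])/d[2]
def proj(c,p):
    V=np.array(c["view"]);q=V[:3,:3]@np.array(p)+V[:3,3];f=K(c)
    return np.array([c["cx"]+f*q[0]/-q[2],c["cy"]-f*q[1]/-q[2]])
E
python3 - <<'E'
from h import *
s=state();print(s)
for n in("top","side"):
    c=cam(n);cv2.imwrite(f"pics/{n}0.png",c["image"][:,:,::-1]);print(n,{k:v for k,v in c.items() if k!="image"})
E
```

```text
{'t': 0.0, 'qpos': array([ 1.10604426e+00,  2.87207233e-01,  1.57820447e+00,  1.40291717e-05,
        1.27855162e+00, -1.50004260e-01]), 'joint_velocities': array([ 0.00100655, -0.00012601,  0.0002698 , -0.00068929, -0.0007831 ,
        0.00074573]), 'joint_efforts': array([ 8.52083867e-04, -4.05993283e+01, -2.92620385e+01, -1.58208150e-04,
        5.87660688e-03,  5.37879458e-06]), 'tool_pos': array([0.20863793, 0.64125584, 0.22990456]), 'ee_rot': array([ 0.69810971,  0.11002529,  0.69862595, -0.11162016]), 'wrist_force': array([-0.68476243,  0.06554878,  0.35798438]), 'moment': array([ 0.00179554, -0.03203816, -0.01178882]), 'gripper_width': 0.08505967481626216}
top {'fovy': 50.567147807517514, 'cx': 285.96921350583744, 'cy': 203.9547278967465, 'view': array([[ 0.00532321, -0.99997934,  0.00360262,  0.00261053],
       [ 0.97240723,  0.00601663,  0.23321232, -0.5754407 ],
       [-0.23322918,  0.00226177,  0.97241917, -1.07115026],
       [ 0.        ,  0.        ,  0.        ,  1.        ]])}
side {'fovy': 52.27838835718706, 'cx': 274.7385769515084, 'cy': 213.73500254641087, 'view': array([[-0.98953489, -0.14318017,  0.01789238,  0.56198295],
       [ 0.10489321, -0.62863234,  0.77059639, -0.13234926],
       [-0.09908639,  0.7644088 ,  0.63707226, -1.19026731],
       [ 0.        ,  0.        ,  0.        ,  1.        ]])}
```

View pics/top0.png

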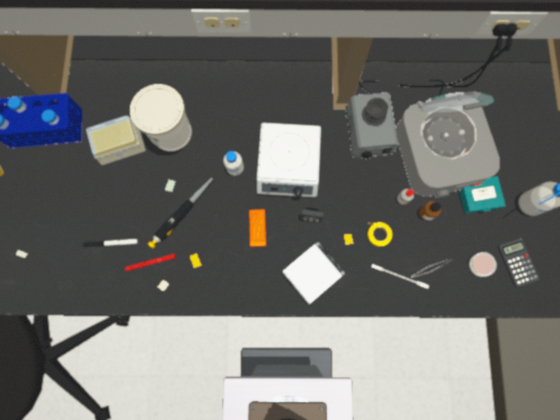

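View pics/side0.png

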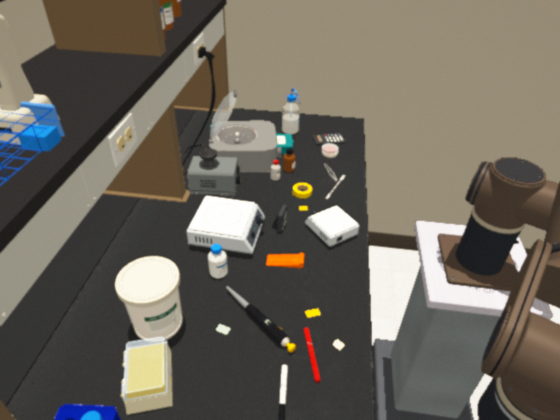

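The top view shows the stirrer at about (289,160) px, the orange wedge at (258,228), and a smaller white box at (313,273). The timer is at (312,215) and the bottle at (233,162). Possible confusions are the small white box for the stirrer, and the yellow and orange bits at (195,261), (348,240) and (153,243) for the wedge. Next I'll crop and measure.

Run:
```python
from h import *
t=cam("top");s=cam("side")
a=cv2.resize(t["image"][100:310,210:370],None,fx=3.6,fy=2.8*3.6/2.8,interpolation=cv2.INTER_CUBIC)[:,:,::-1]
cv2.imwrite("pics/topc.png",cv2.resize(t["image"][110:260,220:360],None,fx=4,fy=4,interpolation=cv2.INTER_CUBIC)[:,:,::-1])
cv2.imwrite("pics/sidec.png",cv2.resize(s["image"][180:310,170:370],None,fx=4,fy=4,interpolation=cv2.INTER_CUBIC)[:,:,::-1])
def show(c,name,mask,z):
    n,l,st,ce=cv2.connectedComponentsWithStats(mask.astype(np.uint8))
    for i in range(1,n):
        if st[i,4]>150:
            cn=cv2.findContours((l==i).astype(np.uint8),cv2.RETR_EXTERNAL,cv2.CHAIN_APPROX_NONE)[0][0]
            r=cv2.minAreaRect(cn);b=cv2.boxPoints(r)
            P=np.array([onz(c,u,v,z) for u,v in b])
            print(name,st[i],ce[i].round(1),"\n",b.round(1).tolist(),"\n",P[:,:2].round(4).tolist(),"ctr",P.mean(0)[:2].round(4),"sides",np.linalg.norm(P[0]-P[1]).round(3),np.linalg.norm(P[1]-P[2]).round(3))
for c,n in((t,"top"),(s,"side")):
    h=cv2.cvtColor(c["image"],cv2.COLOR_RGB2HSV)
    show(c,n+" wedge",(h[...,0]>5)&(h[...,0]<16)&(h[...,1]>200)&(h[...,2]>130),0.008)
    g=c["image"].min(2)
    m=(g>215)
    if n=="top": m[:115]=0;m[300:]=0
    show(c,n+" white",m,0.074)
```

```text
top white [ 258  124   62   60 3374] [289.  153.5] 
 [[257.29998779296875, 180.3000030517578], [260.6000061035156, 122.9000015258789], [320.20001220703125, 126.4000015258789], [316.8999938964844, 183.6999969482422]] 
 [[0.6362, 0.0803], [0.7955, 0.0748], [0.7869, -0.084], [0.6281, -0.0736]] ctr [ 7.117e-01 -6.000e-04] sides 0.159 0.159
top white [473 187  22  13 190] [483.6 193.3] 
 [[472.29998779296875, 189.60000610351562], [493.0, 186.1999969482422], [494.70001220703125, 196.39999389648438], [474.0, 199.8000030517578]] 
 [[0.6149, -0.4731], [0.6245, -0.5275], [0.5973, -0.5291], [0.5878, -0.475]] ctr [ 0.6061 -0.5012] sides 0.055 0.027
top white [ 284  245   57   55 1715] [311.9 273.1] 
 [[282.29998779296875, 271.29998779296875], [314.20001220703125, 243.89999389648438], [341.20001220703125, 275.3999938964844], [309.20001220703125, 302.79998779296875]] 
 [[0.4036, 0.0141], [0.4718, -0.0651], [0.3945, -0.1306], [0.3284, -0.0517]] ctr [ 0.3995 -0.0583] sides 0.105 0.101
side wedge [266 253  38  15 264] [285.8 260.7] 
 [[266.0, 253.0], [303.0, 253.0], [303.0, 267.0], [266.0, 267.0]] 
 
[... 1795 characters left out ...]
2104], [0.7915, 0.1859], [0.7474, 0.3203], [0.8831, 0.342]] ctr [0.841  0.2646] sides 0.153 0.142
side white [280 365   7  38 169] [283.1 383.7] 
 [[279.6000061035156, 401.8999938964844], [281.8999938964844, 364.79998779296875], [286.5, 365.1000061035156], [284.20001220703125, 402.20001220703125]] 
 [[0.4852, 0.5176], [0.4908, 0.4417], [0.4818, 0.441], [0.4768, 0.5169]] ctr [0.4836 0.4793] sides 0.076 0.009
side white [471 375  20  45 295] [478.8 393.7] 
 [[464.70001220703125, 415.5], [479.29998779296875, 372.70001220703125], [491.1000061035156, 376.70001220703125], [476.5, 419.5]] 
 [[0.1473, 0.4913], [0.1017, 0.3986], [0.0804, 0.404], [0.1274, 0.4957]] ctr [0.1142 0.4474] sides 0.103 0.022
```

View pics/topc.png

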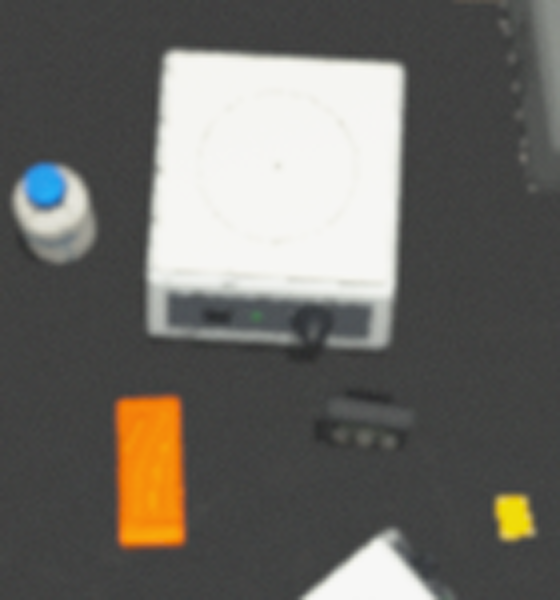

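View pics/sidec.png

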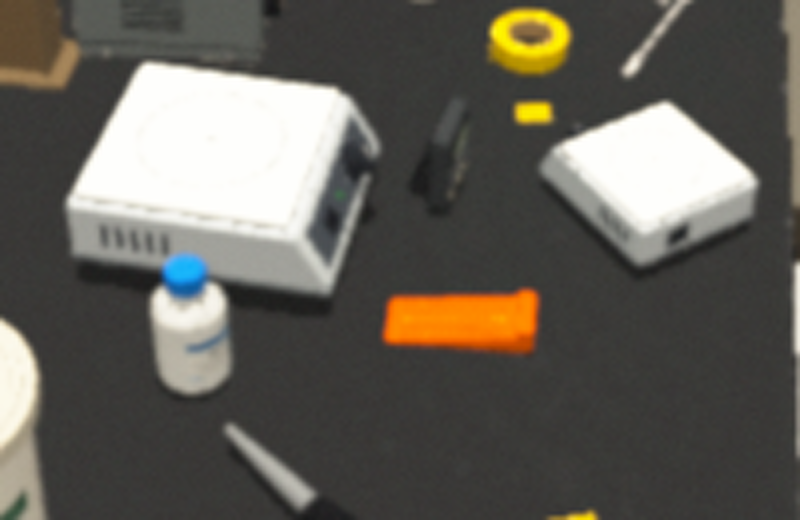

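Run:
```python
from h import *
t=cam("top");s=cam("side")
T=lambda u,v:(220+(u+.5)/4-.5,110+(v+.5)/4-.5); S=lambda u,v:(170+(u+.5)/4-.5,180+(v+.5)/4-.5)
def tri(a,b):
    o1,d1=ray(t,*T(*a));o2,d2=ray(s,*S(*b))
    A=np.stack([d1,-d2],1);k=np.linalg.lstsq(A,o2-o1,rcond=None)[0]
    p,q=o1+k[0]*d1,o2+k[1]*d2;return ((p+q)/2).round(4),np.linalg.norm(p-q).round(4)
for n,a,b in(("BL",(165,52),(70,203)),("BR",(404,66),(147,65)),("FR",(388,288),(340,92)),("FL",(150,272),(293,228)),("ctr",(278,165),(212,137)),("cap",(45,186),(185,272))):
    print(n,tri(a,b),onz(t,*T(*a),.074).round(4),onz(s,*S(*b),.074).round(4))
print("front bottom L,R z.016",onz(t,*T(148,335),.016).round(4),onz(t,*T(388,348),.016).round(4), "side L",onz(s,*S(330,295),.016).round(4),"backL",onz(s,*S(75,258),.016).round(4))
for n,a,z in(("thinL",(116,399),.0015),("thinR",(180,397),.0015),("heelL",(121,547),0),("heelR",(185,545),0)):print(n,onz(t,*T(*a),z).round(4))
for n,a,z in(("thinL",(384,343),.0),("heelLbot",(533,353),.0),("heelLtop",(535,330),.02),("heelRtop",(538,291),.02),("thinR",(391,297),.0015)):print("side",n,onz(s,*S(*a),z).round(4))
# subpixel wedge from top, loose mask
h=cv2.cvtColor(t["image"],cv2.COLOR_RGB2HSV);m=(h[...,0]>3)&(h[...,0]<20)&(h[...,1]>170)&(h[...,2]>90)
m[:195]=0;m[255:]=0;m[:,:230]=0;m[:,290:]=0
c=cv2.minAreaRect(np.argwhere(m)[:,::-1].astype(np.float32));print(c);print([onz(t,*p,.005).round(4) for p in cv2.boxPoints(c)])
print("timer",onz(t,*T(365,440),.0))
```

```text
BL (array([0.8007, 0.0746, 0.0645]), np.float64(0.0)) [0.7964 0.074  0.074 ] [0.7965 0.0847 0.074 ]
BR (array([ 0.791 , -0.0859,  0.0644]), np.float64(0.0014)) [ 0.7875 -0.0852  0.074 ] [ 0.7861 -0.0735  0.074 ]
FR (array([ 0.638 , -0.0735,  0.0667]), np.float64(0.0041)) [ 0.6337 -0.0729  0.074 ] [ 0.6384 -0.0652  0.074 ]
FL (array([0.6441, 0.0811, 0.0708]), np.float64(0.0007)) [0.6435 0.0809 0.074 ] [0.643  0.0846 0.074 ]
ctr (array([ 0.7187, -0.0016,  0.0718]), np.float64(0.0012)) [ 0.7173 -0.0016  0.074 ] [7.185e-01 7.000e-04 7.400e-02]
cap (array([0.6986, 0.1492, 0.0858]), np.float64(0.002)) [0.7017 0.1507 0.074 ] [0.7034 0.1371 0.074 ]
front bottom L,R z.016 [0.6168 0.0851 0.016 ] [ 0.6087 -0.0767  0.016 ] side L [0.6186 0.0856 0.016 ] backL [0.8015 0.0783 0.016 ]
thinL [0.5757 0.1068 0.0015]
thinR [0.5773 0.0635 0.0015]
heelL [0.4752 0.1011 0.    ]
heelR [0.4768 0.0586 0.    ]
side thinL [0.5772 0.1092 0.    ]
side heelLbot [0.4761 0.1022 0.    ]
side heelLtop [0.4762 0.1    0.02  ]
side heelRtop [0.4775 0.0627 0.02  ]
side thinR [0.5791 0.0664 0.0015]
((257.0, 227.5), (37.0, 16.0), 90.0)
[array([0.5759, 0.1055, 0.005 ]), array([0.5762, 0.0623, 0.005 ]), array([0.4757, 0.0607, 0.005 ]), array([0.4755, 0.103 , 0.005 ])]
timer [ 0.54868138 -0.06165231  0.        ]
```

The target is the 160 mm wide stirrer at about (289,160) px, because the white box at (313,273) is only about 105 mm. Measured positions:
- **Stirrer:** centre about (.708,-.001), yaw about -3°.
- **Bare foot:** about (.642,.063).
- **Press point:** about (.660,.060).
- **Wedge:** centre about (.527,.084), yaw about +3°.

The wedge's line passes about 26 mm left of the foot. I'll nudge the wedge sideways with shut fingers first, then push the heel.

Emit:
move_arm(rows=[[[0.04, -0.06, 0, 0, 0, 3], [0.07, -0.12, 0, 0, 0, 6], [0.11, -0.18, 0, 0, 0, 9], [0.14, -0.23, 0, 0, 0, 12], [0.17, -0.28, 0, 0, 0, 15], [0.2, -0.33, 0, 0, 0, 18], [0.23, -0.38, 0, 0, 0, 21], [0.26, -0.43, 0, 0, 0, 21]]], gripper=0)

```text
t: 1.3
tool_pos: [0.4682, 0.2122, 0.2312]
ee_rot: [0.707, -0.019, 0.707, 0.018]
wrist_force: [0.8, 1.0, 0.3]
gripper_width: 0.0
```

Emit:
move_arm(rows=[[[0.022, -0.038, -0.03, 0, 0, 0], [0.043, -0.072, -0.06, 0, 0, 0], [0.043, -0.072, -0.11, 0, 0, 0], [0.043, -0.072, -0.16, 0, 0, 0], [0.043, -0.072, -0.195, 0, 0, 0], [0.043, -0.072, -0.215, 0, 0, 0], [0.043, -0.072, -0.225, 0, 0, 0], [0.043, -0.072, -0.225, 0, 0, 0]]])

```text
t: 2.3
tool_pos: [0.511, 0.1402, 0.006]
ee_rot: [0.707, -0.019, 0.707, 0.018]
wrist_force: [-0.5, -0.1, 0.0]
gripper_width: -0.0001
```

Run:
```python
from h import *
s=state();print(s["tool_pos"],s["wrist_force"])
for n in("top","side"):
    c=cam(n);I=c["image"][150:270,190:350] if n=="top" else c["image"][180:310,200:360]
    cv2.imwrite(f"pics/{n}1.png",cv2.resize(I,None,fx=4,fy=4,interpolation=cv2.INTER_CUBIC)[:,:,::-1])
```

```text
[0.51102315 0.14024503 0.00596664] [-0.54016093 -0.0732248   0.01435408]
```

View pics/side1.png

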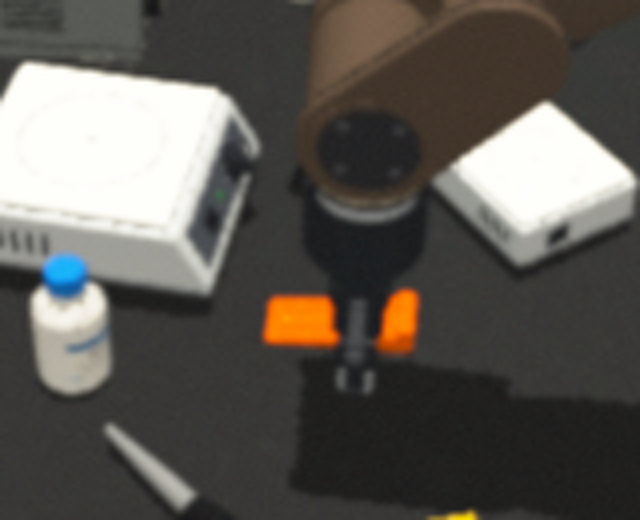

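View pics/top1.png

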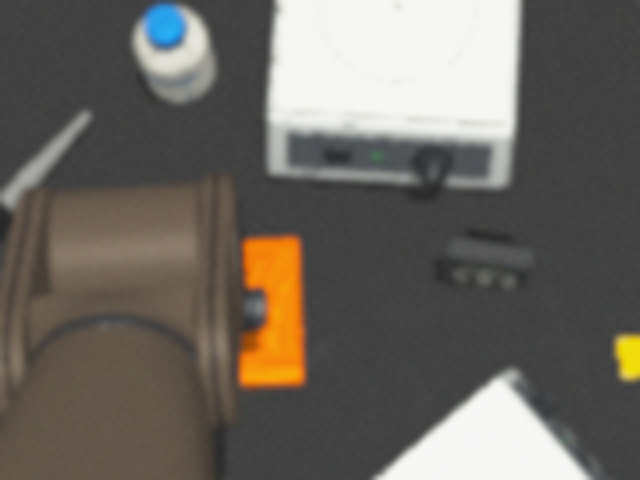

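The fingertips are left of the wedge at about (258,228) px and clear of it. Next I'll nudge the wedge to the right.

Emit:
move_arm(rows=[[[0, -0.01, 0, 0, 0, 0], [0, -0.02, 0, 0, 0, 0], [0, -0.026, 0, 0, 0, 0], [0, -0.031, 0, 0, 0, 0], [0, -0.036, 0, 0, 0, 0], [0, -0.041, 0, 0, 0, 0], [0, -0.045, 0, 0, 0, 0], [0, -0.045, 0, 0, 0, 0]]])

```text
t: 3.4
tool_pos: [0.5121, 0.095, 0.0072]
ee_rot: [0.708, -0.019, 0.706, 0.018]
wrist_force: [0.7, -0.3, -0.3]
gripper_width: -0.0001
```

```bash
cat >> h.py <<'E'
def wedge(c):
    h=cv2.cvtColor(c["image"],cv2.COLOR_RGB2HSV);m=(h[...,0]>3)&(h[...,0]<20)&(h[...,1]>170)&(h[...,2]>90)
    m=m.astype(np.uint8);n,l,st,ce=cv2.connectedComponentsWithStats(m)
    return m
def crop(n,name,x0,x1,y0,y1):
    c=cam(n);cv2.imwrite(f"pics/{name}.png",cv2.resize(c["image"][y0:y1,x0:x1],None,fx=4,fy=4,interpolation=cv2.INTER_CUBIC)[:,:,::-1]);return c
E
python3 - <<'E'
from h import *
print(state()["wrist_force"])
crop("top","top2",190,350,150,270);crop("side","side2",200,360,180,310)
E
```

```text
[ 0.65396575 -0.2832899  -0.30268224]
```

View pics/top2.png

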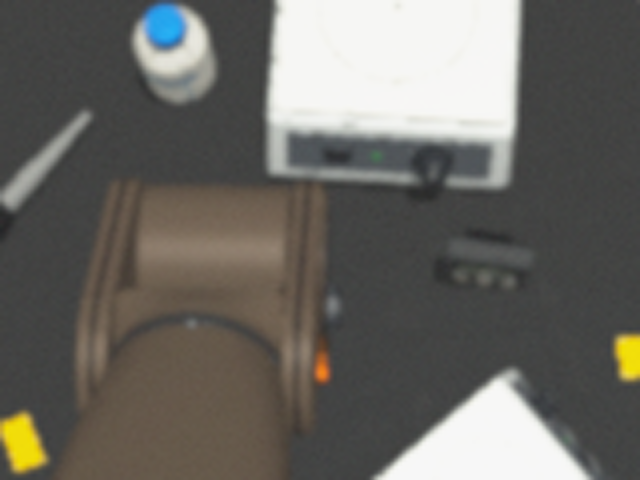

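View pics/side2.png

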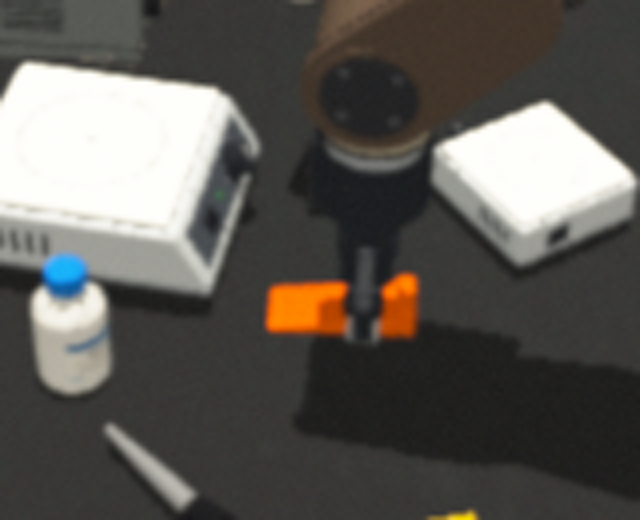

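Run:
```python
from h import *
s=cam("side");S=lambda u,v:(200+(u+.5)/4-.5,180+(v+.5)/4-.5)
for a,z in(((266,333),0),((415,338),0),((418,274),.02),((272,282),.0015)):print(onz(s,*S(*a),z).round(4))
for a,z in(((264,345),0),((413,353),0)):print("old",onz(s,*S(*a),z).round(4))
```

```text
[ 0.5773  0.0997 -0.    ]
[0.4761 0.0881 0.    ]
[0.4791 0.046  0.02  ]
[0.5808 0.0516 0.0015]
old [ 0.5769  0.1111 -0.    ]
old [0.4761 0.1022 0.    ]
```

Emit:
move_arm(rows=[[[0, 0.006, 0, 0, 0, 0], [0.015, 0.006, -0.001, 0, 0, 0], [0.015, 0.0, -0.001, 0, 0, 0], [0.015, -0.005, -0.001, 0, 0, 0], [0.015, -0.01, -0.001, 0, 0, 0], [0.015, -0.014, -0.001, 0, 0, 0], [0.015, -0.014, -0.001, 0, 0, 0]]])

```text
t: 4.42
tool_pos: [0.5268, 0.0808, 0.006]
ee_rot: [0.708, -0.019, 0.706, 0.018]
wrist_force: [-0.3, 0.7, -1.0]
gripper_width: -0.0001
```

Emit:
move_arm(rows=[[[0, 0.03, 0.0, 0, 0, 0], [0, 0.06, 0.02, 0, 0, 0], [-0.03, 0.08, 0.06, 0, 0, 0], [-0.06, 0.08, 0.09, 0, 0, 0], [-0.09, 0.08, 0.1, 0, 0, 0], [-0.1, 0.1, 0.1, 0, 0, 0], [-0.1, 0.13, 0.1, 0, 0, 0]]])

```text
t: 5.3
tool_pos: [0.4259, 0.211, 0.1063]
ee_rot: [0.708, -0.018, 0.706, 0.018]
wrist_force: [0.3, 0.5, 0.3]
gripper_width: -0.0001
```

Run:
```python
from h import *
print(state()["wrist_force"])
crop("top","top3",190,350,150,270);crop("side","side3",200,360,180,310)
```

```text
[0.27532359 0.53975855 0.29578611]
```

View pics/top3.png

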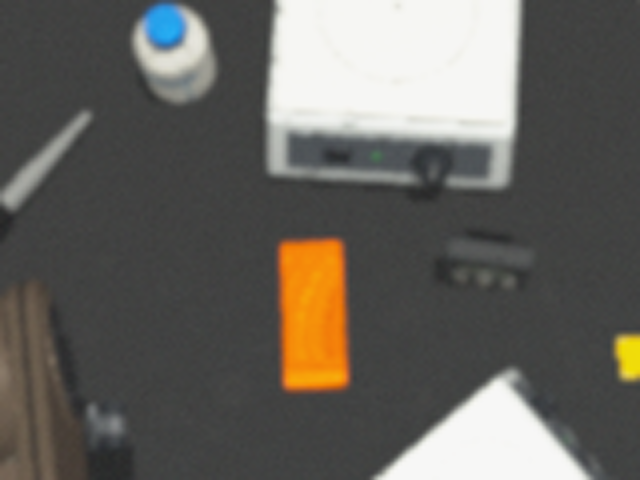

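View pics/side3.png

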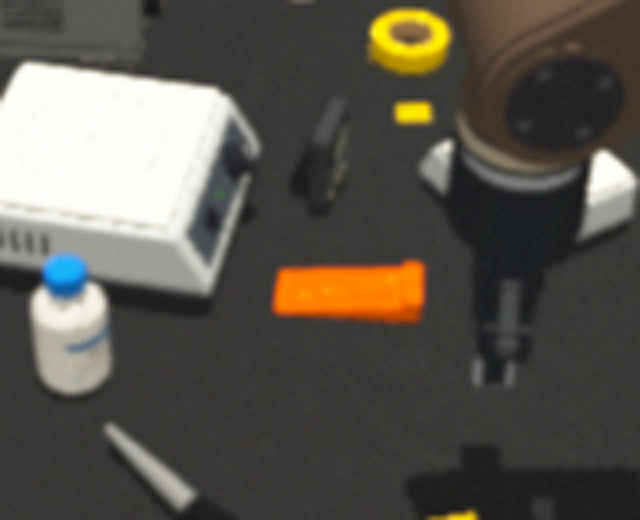

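Run:
```python
from h import *
t=cam("top");s=cam("side");T=lambda u,v:(190+(u+.5)/4-.5,150+(v+.5)/4-.5);S=lambda u,v:(200+(u+.5)/4-.5,180+(v+.5)/4-.5)
L=[onz(t,*T(*a),z)[:2] for a,z in(((279,241),.0015),((344,240),.0015),((350,386),0),((284,390),0))]
M=[onz(s,*S(*a),z)[:2] for a,z in(((273,314),0),((278,267),.0015),((425,261),.02),((418,322),0))]
foot=np.array([.6416,.0631])
for P in(L,M):
    P=np.array(P);th=(P[0]+P[1])/2;he=(P[2]+P[3])/2
    d=(th-he)/np.linalg.norm(th-he);c=he+.05*d;n=np.array([-d[1],d[0]])
    print(P.round(4).tolist(),"ctr",c.round(4),"heel",he.round(4),"yaw",np.degrees(np.arctan2(d[1],d[0])).round(1),"len",np.linalg.norm(th-he).round(4),"foot in wedge",((foot-c)@d).round(4),((foot-c)@n).round(4))
```

```text
[[0.5744, 0.0777], [0.5754, 0.0337], [0.4763, 0.0287], [0.4734, 0.0725]] ctr [0.5247 0.0531] heel [0.4748 0.0506] yaw 2.9 len 0.1002 foot in wedge 0.1172 0.004
[[0.5754, 0.0811], [0.5789, 0.0358], [0.4754, 0.0322], [0.4754, 0.0726]] ctr [0.5253 0.0554] heel [0.4754 0.0524] yaw 3.4 len 0.102 foot in wedge 0.1165 0.0008
```

Yaw is about 3° and the foot lies within 4 mm of the wedge's centre line, so about 97 mm of push is needed. I'll go behind the heel.

Emit:
move_arm(rows=[[[0.01, -0.05, 0, 0, 0, 0], [0.02, -0.1, 0, 0, 0, 0], [0.026, -0.15, 0, 0, 0, 0], [0.026, -0.16, -0.03, 0, 0, 0], [0.026, -0.16, -0.06, 0, 0, 0], [0.026, -0.16, -0.085, 0, 0, 0], [0.026, -0.16, -0.098, 0, 0, 0], [0.026, -0.16, -0.098, 0, 0, 0]]])

```text
t: 6.5
tool_pos: [0.4518, 0.0505, 0.0072]
ee_rot: [0.707, -0.019, 0.707, 0.018]
wrist_force: [0.9, -0.2, 0.0]
gripper_width: 0.0001
```

Run:
```python
from h import *
print(state()["wrist_force"])
crop("side","side4",200,360,180,310)
```

```text
[ 0.9261621  -0.18582205  0.04041524]
```

View pics/side4.png

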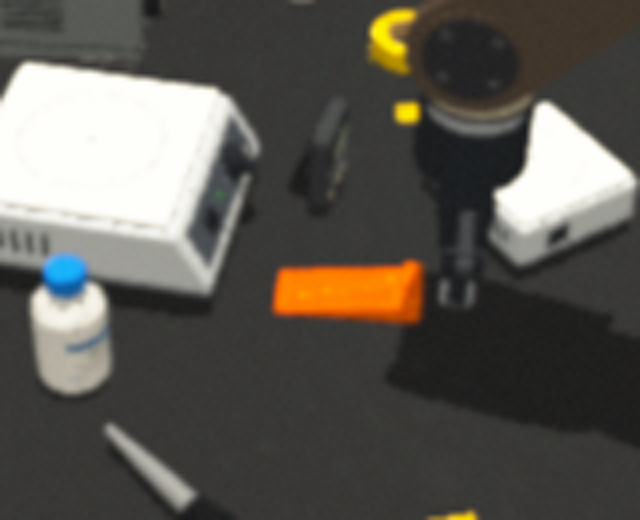

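The fingers stand behind the heel with a gap of about 12 mm. I'll push straight along the wedge.

Emit:
move_arm(rows=[[[0.009, 0.0005, 0, 0, 0, 0], [0.017, 0.001, 0, 0, 0, 0], [0.025, 0.0015, 0, 0, 0, 0], [0.035, 0.002, 0, 0, 0, 0], [0.045, 0.0025, 0, 0, 0, 0], [0.055, 0.003, 0, 0, 0, 0], [0.063, 0.0035, 0, 0, 0, 0], [0.063, 0.0035, 0, 0, 0, 0]]])

```text
t: 7.55
tool_pos: [0.5166, 0.054, 0.0082]
ee_rot: [0.708, -0.019, 0.706, 0.018]
wrist_force: [-0.6, -0.0, 0.3]
gripper_width: 0.0001
```

Run:
```python
from h import *
print(state()["wrist_force"])
crop("side","side5",200,360,180,310);crop("top","top5",190,350,150,270)
```

```text
[-0.61414935 -0.04018932  0.31468041]
```

View pics/side5.png

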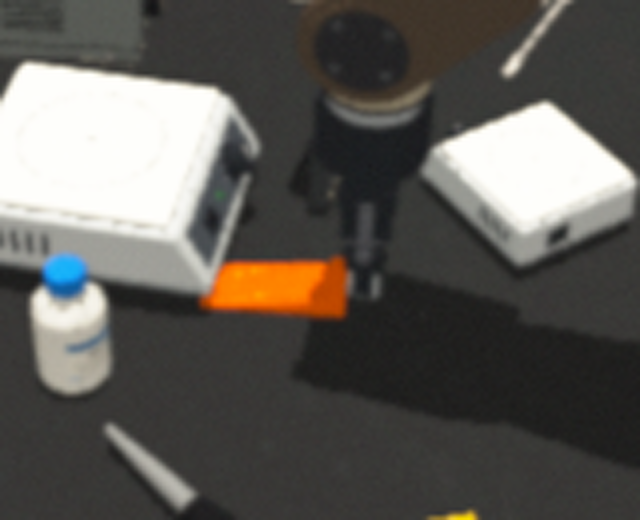

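View pics/top5.png

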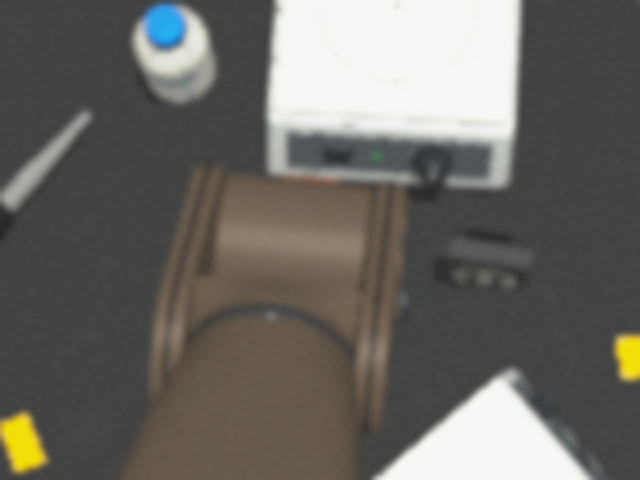

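Run:
```python
from h import *
s=cam("side");S=lambda u,v:(200+(u+.5)/4-.5,180+(v+.5)/4-.5)
for a,z in(((204,306),0),((346,319),0),((346,257),.02)):print(onz(s,*S(*a),z).round(4))
```

```text
[ 0.624   0.0811 -0.    ]
[0.5249 0.0777 0.    ]
[0.5306 0.0372 0.02  ]
```

The wedge is tracking straight, with about 44 mm to go.

Emit:
move_arm(rows=[[[0.008, 0.0004, 0, 0, 0, 0], [0.016, 0.0008, 0, 0, 0, 0], [0.023, 0.0012, 0, 0, 0, 0], [0.029, 0.0015, 0, 0, 0, 0], [0.034, 0.0017, 0, 0, 0, 0], [0.034, 0.0017, -0.001, 0, 0, 0]]])

```text
t: 8.45
tool_pos: [0.5502, 0.0558, 0.0072]
ee_rot: [0.708, -0.019, 0.706, 0.018]
wrist_force: [-0.9, 0.6, -0.0]
gripper_width: -0.0002
```

Emit:
move_arm(rows=[[[0.003, 0, 0, 0, 0, 0], [0.005, 0, 0, 0, 0, 0], [0.005, 0, 0, 0, 0, 0]]])

```text
t: 8.82
tool_pos: [0.5555, 0.0557, 0.0072]
ee_rot: [0.708, -0.019, 0.706, 0.018]
wrist_force: [-0.6, -0.1, 0.8]
gripper_width: -0.0002
```

Emit:
move_arm(rows=[[[0.002, 0, 0, 0, 0, 0], [0.003, 0, 0, 0, 0, 0], [0.003, 0, 0, 0, 0, 0]]])

```text
t: 9.2
tool_pos: [0.5586, 0.0557, 0.0073]
ee_rot: [0.708, -0.019, 0.706, 0.018]
wrist_force: [-0.1, -0.7, 1.0]
gripper_width: 0.0
```

Emit:
move_arm(rows=[[[0.001, 0, 0, 0, 0, 0], [0.002, 0, 0, 0, 0, 0], [0.002, 0, 0, 0, 0, 0]]])

```text
t: 9.57
tool_pos: [0.5608, 0.0557, 0.0073]
ee_rot: [0.708, -0.019, 0.705, 0.018]
wrist_force: [-0.7, -0.4, -0.1]
gripper_width: -0.0
```

Emit:
move_arm(rows=[[[0.001, 0, 0, 0, 0, 0], [0.002, 0, 0, 0, 0, 0], [0.002, 0, 0, 0, 0, 0]]])

```text
t: 9.95
tool_pos: [0.5627, 0.0557, 0.0072]
ee_rot: [0.708, -0.019, 0.706, 0.018]
wrist_force: [-0.6, 0.5, 0.6]
gripper_width: 0.0
```

Emit:
move_arm(rows=[[[0.001, 0, 0, 0, 0, 0], [0.002, 0, 0, 0, 0, 0], [0.002, 0, 0, 0, 0, 0]]])

```text
t: 10.32
tool_pos: [0.5638, 0.0558, 0.0072]
ee_rot: [0.707, -0.019, 0.707, 0.018]
wrist_force: [-4.6, -0.1, 3.6]
gripper_width: -0.0001
```

Run:
```python
from h import *
print(state()["wrist_force"])
crop("side","side6",200,360,180,310);crop("top","top6",190,350,150,270)
```

```text
[-4.58821773 -0.146688    3.5772373 ]
```

View pics/side6.png

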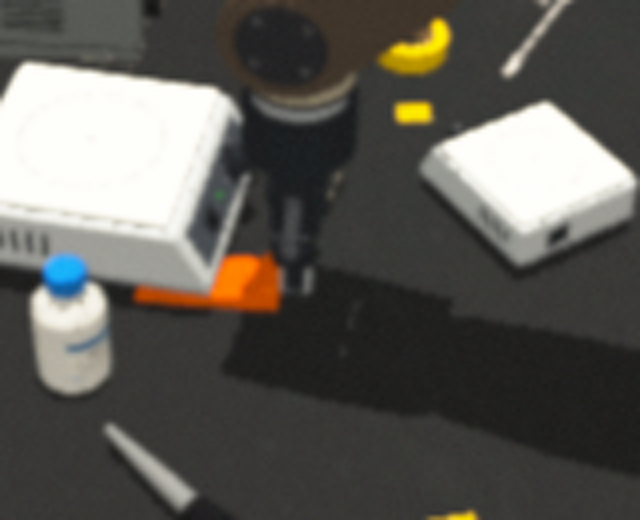

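Contact is felt at 4.6 N, where I expected it. I'll snug the wedge up a little more, to about 9 N.

Emit:
move_arm(rows=[[[0.001, 0, 0, 0, 0, 0], [0.0018, 0, 0, 0, 0, 0], [0.0018, 0, 0, 0, 0, 0]]])

```text
t: 10.8
tool_pos: [0.5641, 0.0558, 0.007]
ee_rot: [0.706, -0.019, 0.708, 0.018]
wrist_force: [-7.8, -0.6, 5.9]
gripper_width: 0.0
```

Emit:
move_arm(rows=[[[0.001, 0, 0, 0, 0, 0], [0.002, 0, 0, 0, 0, 0], [0.002, 0, 0, 0, 0, 0]]])

```text
t: 11.18
tool_pos: [0.5643, 0.0558, 0.0069]
ee_rot: [0.704, -0.019, 0.71, 0.019]
wrist_force: [-8.4, 0.3, 6.4]
gripper_width: 0.0002
```

Emit:
move_arm(rows=[[[-0.01, 0, 0, 0, 0, 0], [-0.03, 0, 0, 0, 0, 0], [-0.04, 0, 0.05, 0, 0, 0], [-0.04, 0, 0.1, 0, 0, 0], [-0.04, 0, 0.13, 0, 0, 0], [-0.04, 0, 0.13, 0, 0, 0]]])

```text
t: 11.92
tool_pos: [0.5267, 0.0557, 0.1402]
ee_rot: [0.707, -0.02, 0.707, 0.018]
wrist_force: [-0.4, -1.2, -0.6]
gripper_width: 0.0002
```

Run:
```python
from h import *
print(state()["wrist_force"])
crop("side","side7",170,330,180,310);crop("top","top7",190,350,110,260)
```

```text
[-0.41474293 -1.2381553  -0.59544174]
```

View pics/side7.png

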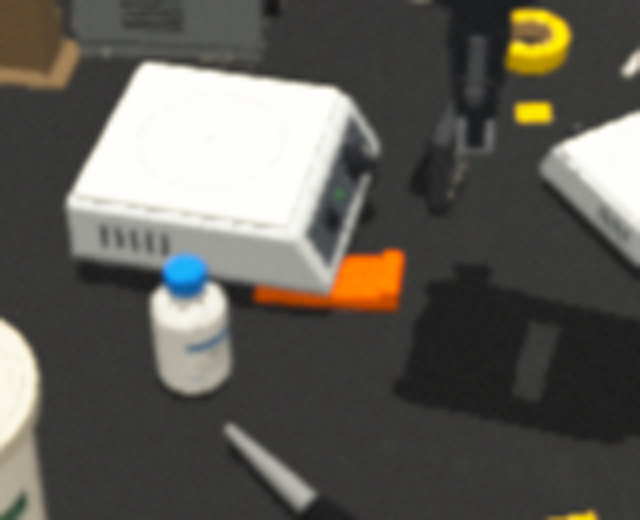

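View pics/top7.png

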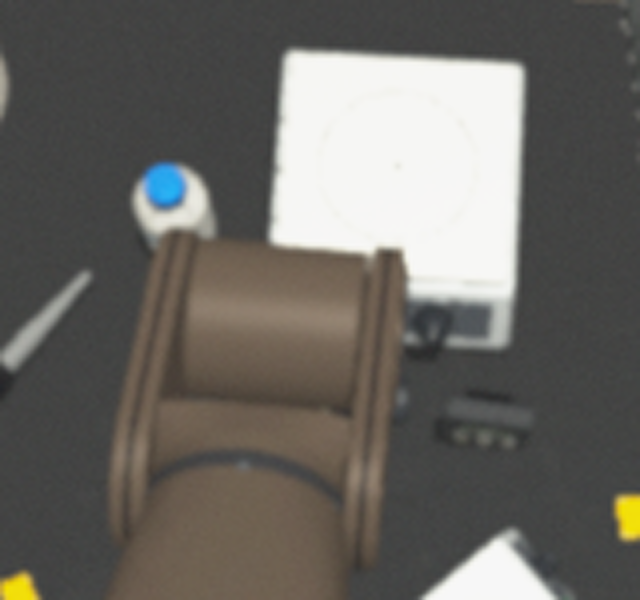

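The stirrer hasn't moved and the wedge sits under its front-left corner. Next I'll press on the top.

Emit:
move_arm(rows=[[[0.045, 0.002, 0, 0, 0, 0], [0.09, 0.003, 0, 0, 0, 0], [0.125, 0.0045, 0, 0, 0, 0], [0.133, 0.0045, -0.02, 0, 0, 0], [0.133, 0.0045, -0.045, 0, 0, 0], [0.133, 0.0045, -0.058, 0, 0, 0], [0.133, 0.0045, -0.06, 0, 0, 0], [0.133, 0.0045, -0.06, 0, 0, 0]]])

```text
t: 13.02
tool_pos: [0.6564, 0.0604, 0.0752]
ee_rot: [0.703, -0.019, 0.71, 0.019]
wrist_force: [0.3, -0.2, 0.4]
gripper_width: -0.0
```

Emit:
move_arm(rows=[[[0, 0, -0.003, 0, 0, 0], [0, 0, -0.005, 0, 0, 0], [0, 0, -0.005, 0, 0, 0]]])

```text
t: 13.4
tool_pos: [0.657, 0.0605, 0.0738]
ee_rot: [0.704, -0.02, 0.71, 0.019]
wrist_force: [-6.6, 1.3, 10.9]
gripper_width: -0.0001
```

Emit:
move_arm(rows=[[[-0.001, 0, -0.005, 0, 0, 0], [-0.001, 0, -0.005, 0, 0, 0], [-0.001, 0, -0.005, 0, 0, 0], [-0.001, 0, -0.005, 0, 0, 0]]])

```text
t: 13.9
tool_pos: [0.657, 0.0605, 0.0737]
ee_rot: [0.704, -0.02, 0.71, 0.019]
wrist_force: [-6.5, -0.3, 16.0]
gripper_width: -0.0002
```

Run:
```python
from h import *
print(state()["wrist_force"],state()["tool_pos"])
crop("side","side8",170,330,180,310)
```

```text
[-6.45829188 -0.28622838 15.98637494] [0.65697757 0.06048606 0.07371031]
```

View pics/side8.png

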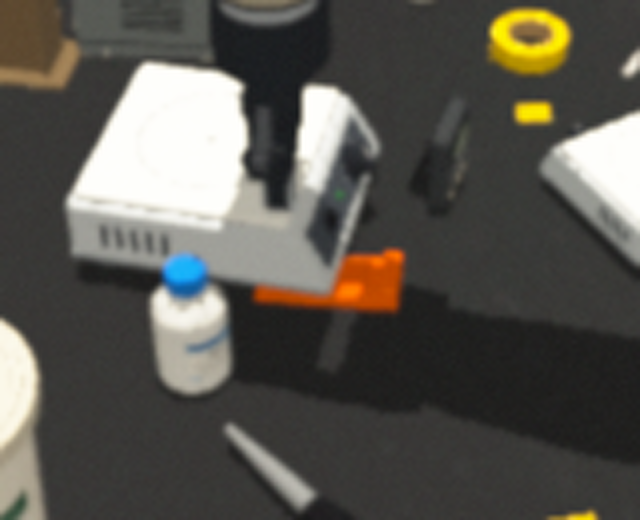

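The corner held at 73.7 mm under 11 to 16 N, so there was no rocking. I'll let go straight up.

Emit:
move_arm(rows=[[[0, 0, 0.02, 0, 0, 0], [0, 0, 0.05, 0, 0, 0], [-0.05, 0, 0.08, 0, 0, 0], [-0.11, 0, 0.08, 0, 0, 0], [-0.14, 0, 0.05, 0, 0, 0], [-0.14, 0, 0.05, 0, 0, 0]]])

```text
t: 14.7
tool_pos: [0.513, 0.0609, 0.121]
ee_rot: [0.702, -0.02, 0.712, 0.019]
wrist_force: [-0.1, 0.5, 0.1]
gripper_width: 0.0004
```

Run:
```python
from h import *
print(state()["wrist_force"],state()["tool_pos"])
s=crop("side","side9",170,330,180,310)
S=lambda u,v:(170+(u+.5)/4-.5,180+(v+.5)/4-.5)
for a,z in(((255,300),0),((400,311),0),((403,250),.02)):print(onz(s,*S(*a),z).round(4))
```

```text
[-0.06929755  0.46005557  0.08980326] [0.51299654 0.06089935 0.12101379]
[0.6725 0.0831 0.    ]
[0.5711 0.0774 0.    ]
[0.5753 0.0373 0.02  ]
```

View pics/side9.png

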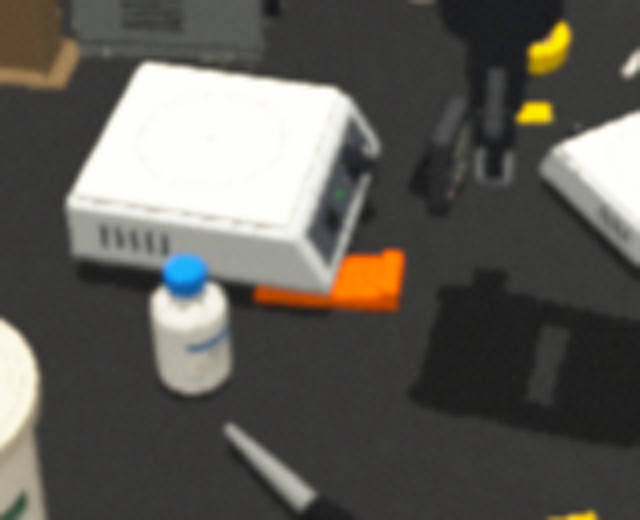

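Everything has held its place in the picture. As a last check on snugness I'll lean lightly on the heel: if it's tight, the force should rise at tool x of about 0.564.

Emit:
move_arm(rows=[[[0.015, -0.003, -0.04, 0, 0, 0], [0.02, -0.005, -0.08, 0, 0, 0], [0.022, -0.005, -0.105, 0, 0, 0], [0.022, -0.005, -0.114, 0, 0, 0], [0.035, -0.005, -0.114, 0, 0, 0], [0.044, -0.005, -0.114, 0, 0, 0], [0.047, -0.005, -0.114, 0, 0, 0], [0.047, -0.005, -0.114, 0, 0, 0]]])

```text
t: 15.75
tool_pos: [0.5639, 0.0556, 0.0098]
ee_rot: [0.704, -0.02, 0.709, 0.019]
wrist_force: [-0.5, 0.0, 0.3]
gripper_width: 0.0
```

Emit:
move_arm(rows=[[[0.002, 0, 0, 0, 0, 0], [0.004, 0, 0, 0, 0, 0], [0.004, 0, 0, 0, 0, 0]]])

```text
t: 16.12
tool_pos: [0.5647, 0.0557, 0.0096]
ee_rot: [0.701, -0.02, 0.712, 0.019]
wrist_force: [-9.5, -0.8, 7.4]
gripper_width: -0.0
```

The force reached 9.5 N at the same place, so the wedge is tight. I'll back off and look once more.

Emit:
move_arm(rows=[[[-0.01, 0, 0, 0, 0, 0], [-0.03, 0, 0, 0, 0, 0], [-0.05, 0.0, 0.05, 0, 0, 0], [-0.07, 0.04, 0.1, 0, 0, 0], [-0.09, 0.09, 0.13, 0, 0, 0], [-0.11, 0.14, 0.13, 0, 0, 0], [-0.11, 0.16, 0.13, 0, 0, 0], [-0.11, 0.16, 0.13, 0, 0, 0]]])

```text
t: 17.12
tool_pos: [0.4543, 0.2169, 0.1398]
ee_rot: [0.702, -0.021, 0.712, 0.02]
wrist_force: [-0.2, 0.0, -0.4]
gripper_width: 0.0001
```

Run:
```python
from h import *
print(state()["wrist_force"],state()["tool_pos"])
a=crop("side","side10",170,370,180,310)["image"];crop("top","top10",190,350,110,260)
b=cv2.imread("pics/side0.png")[:,:,::-1]
for n,(x0,x1,y0,y1) in dict(stirrer=(185,262,190,250),bottle=(205,232,240,282),timer=(272,290,200,235)).items():
    t=b[y0:y1,x0:x1].copy();r=cv2.phaseCorrelate(cv2.cvtColor(t,cv2.COLOR_RGB2GRAY).astype(float),cv2.cvtColor(a[y0:y1,x0:x1].copy(),cv2.COLOR_RGB2GRAY).astype(float));print(n,np.round(r[0],2))
```

```text
[-0.18918455  0.01242035 -0.3749826 ] [0.45430256 0.2168643  0.13983079]
stirrer [0.05 0.01]
bottle [0.43 0.56]
timer [ 0.08 -0.14]
```

View pics/top10.png

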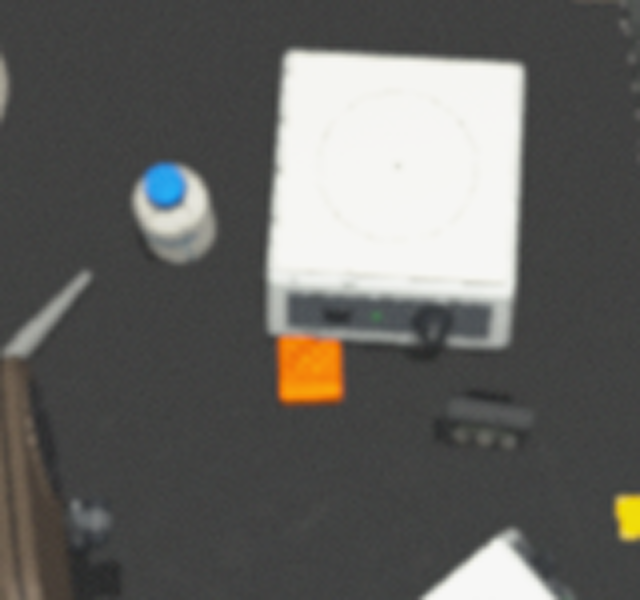

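View pics/side10.png

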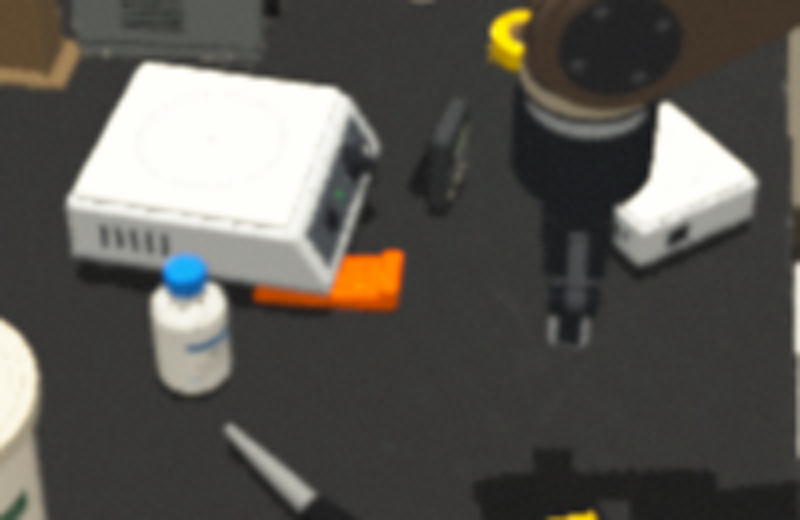

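The wedge is under the front-left corner, with its heel at about (267,207) px in the top view. The stirrer, bottle and timer are where they were at the start, and the arm is clear.

```bash
python3 -c "
from bench import *
print(close_job())"
```

```text
the job is handed in; nothing more can be done
None
```

The wedge is snug under the bare foot, the corner no longer rocks, and the job was handed in after about 17 s of robot time.

With shut fingertips I nudged the wedge about 28 mm sideways to line it up with the foot. I then pushed its heel about 100 mm until the resistance rose steeply, to 8.4 N. Nothing was gripped or lifted.

What the last checks showed:
- **Press test:** I pressed the top at that corner with 11 to 16 N, above the 10 N asked for, because the force kept climbing while I held. About 6.5 N of sideways drag came with it. The fingertip height held at 73.7 mm, so there was no rocking.
- **Snugness:** leaning on the heel again after the press gave 9.5 N within 0.5 mm of the same place, so the wedge is still tight.
- **Wedge position:** the foot's centre is about 18 mm ahead of the wedge's middle and within about 5 mm of its centre line.
- **Disturbance:** the stirrer and timer shifted less than 0.2 px in the image. The bottle check read about 0.7 px, which disagrees, but that window also took in the wedge, and the pictures show the bottle in the same place. The tape, marker, forceps and spatula were not measured, but the fingers worked well away from them.

The stirrer's tilt and the force between wedge and foot can't be read directly. I judged them from the pictures and the push forces.

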